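# Hold a tremolo spring at its test stretch

### The arm

A 6-joint arm with a two-finger parallel gripper is mounted at the origin on the work surface. World frame = base frame: x ahead of the robot, y to its left, z up, the work surface at z = 0. Lengths are in m, angles in rad, forces in N, time in s.
With the tool pointing down it reaches from about 0.3 to 0.85 m from the base axis. Payload 4.2 kg.
Tool frame: the origin (TCP) lies at the very end of the fingers, on their centre line; the grasp point (between the pads) lies 19 mm behind it; z points along the fingers, y is the line along which they close (so a half turn about z gives the same grasp; the last joint's range is limited). The gripper opens to 91 mm and grips with 3 to 60 N. Pads are 32 mm wide; open, the fingers measure 118 mm over their backs; the gripper's body (76 mm by 178 mm) begins 60 mm behind the grasp point.
Start: joints at [-1.149, 0.32, 1.565, -0, 1.257, -0.02], TCP at [0.246, -0.52, 0.214] pointing down, gripper open.
Joint ranges: [-3.11, 3.11], [-0.84, 2.01], [0.21, 2.61], [-1.34, 4.49], [0.05, 2.63], [-2.56, 2.56]. Speed limits (rad/s): [2.57, 2.57, 3.14, 3.14, 3.14, 3.14].

### API

Orientations are given as a rotation vector (axis times angle).
In Python, from workcell import bot, read_camera, camera_info, hand_in gives the robot as it stands. The module is installed in compiled form; this text tells all that it offers.
- The arm moves only by the tool carry_out, never from a script. Its argument "plan" is a list of rows, each a list of 3 entries, a list of its own where there are three numbers: the shift along the world's x, y, z as a fraction of full scale, then the turn, a rotation vector about the world's x, y, z as a fraction of full scale, then the gripper command: -1 is shut, 1 is fully open, values between are in proportion. In form: [[[tx, ty, tz], [rx, ry, rz], jaw], ...]. A call has 1 to 20 rows; each row is the pose to reach, as a shift and turn from the pose commanded when the call began; what a row does not reach only later rows make up. Full scale, the value 1, is 0.5 m for a shift and pi/2 rad for a turn. A row lasts 1/10 s, in which the tool goes at most 50 mm and 8.59 degrees, less where a joint would pass 70% of its speed; a pose out of reach is approached as far as the arm can. A call with a number of a shift or a turn outside -1 to 1 is refused whole. A call with a gripper value outside its range is refused whole. The fingers move at their own pace and stop on an object; "force" is the grip in N (left out, the last holds). Time passes only in rows, so rows that repeat a pose let the fingers close. It gives the time, the measured TCP pose, the force, the opening and the grip force at its end, in the units of the state.
- bot.sense(): the state, without advancing time (a new reading comes with each control period).
- read_camera(name): name is "scene" or "side" or "wrist"; returns (picture, depth): 384x512x3 uint8, red, green, blue; 384x512 float32, m along the optical axis (not along the pixel's ray), 0 where there is no reading.
- camera_info(name): a dict with "fx", "fy", "cx", "cy" (pixels), "R" (3x3) and "t" (3): a world point X has camera coordinates R X + t. Camera axes: x right, y down, z forward; pixel columns grow to the right and rows downward; lengths in m; the calibration is good to about 2 mm. A picture is of the moment at which its call begins: read the wrist's pose just before it. camera_info takes no time and is no camera call; for the wrist camera it gives the pose at the moment of the call.
- hand_in(): hands the job in; it is judged then, once.
The state is a dict: "time_s": time; "joints": joint angles; "qvel": joint speeds; "effort": joint torques, N m; "tool_pos": TCP position; "orientation": TCP orientation; "wrist_force": force on the tool from outside, world axes, zero at the start; "torque": the same for the moment, N m; "gripper_width": finger opening in m; "gripper_force": force on a finger pad.
Only numpy, scipy, OpenCV 4.12 (cv2) and the standard library are available. Lean on these libraries where they do the work, as an engineer would, in place of code of your own. Each camera call takes 0.05 s, during which the arm holds its last target. There are 200 camera calls.

### The job

A guitar tremolo spring is hooked up in the hand-pulled spring tester. Swing the clear guard fully shut over the spring first, then pull the carriage by its bow handle until its pointer stands level with the point of the set index on the rule, without stretching the spring well past it, and finish while still holding the carriage there so that the force can be read. Do not shift the index, and leave the other things on the bench where they are.

Things in the scene. Friction and masses are not known exactly. Their poses are not given: they have to be found in the camera images.
- tester: Spring tester, fixed on the bench: grey base plate 460 x 160 mm, top 20 mm high. Origin on the bench surface, on its centre line. x runs along it from the handle end (-240 mm) to the force gauge (68 mm high, at +85 to +220), y across (guard hinge on the +y side), z up. The carriage is pulled to -x, roughly towards the robot. Aluminium end blocks, 60 mm high, at x -221 and -85.
- carriage (a joint): Travel of the carriage along the tester's -x, in m: 0 at home (held there by the spring against the middle block), 0.060 at its end stop. The spring pulls it back: about 5 N at home, rising by 0.3 N per mm (about 17 N at 40 mm); let go, it runs home.
- handle_mid (a point): Middle of the carriage's bow handle: a round bar, 12 mm diameter, along the tester's y, 110 mm above the bench, at tester x -125, y 0 when home (44 mm from the guard). 60 mm of bar is free between its uprights (y -36, +36), with 44 mm free below, above the carriage block (40 x 80 mm, top 60 mm high). Can be pinched from above, fingers closing along the tester's x. Axes as the tester's.
- pointer_tip (a point): Tip of the flat dark pointer that stands out from the carriage to -y over the rule, 27.5 mm above the bench, 55.5 mm to the -y side of the centre line, at the same tester x as the handle bar's centre. Moves with the carriage. Axes as the tester's.
- index (a joint): Where the index is set along the rule, in m of carriage travel: the pointer is level with the index when carriage has this value. Different every time (0.024 to 0.045). Clamped by friction; it is not to be moved.
- index_tip (a point): Point of the index: a small steel block (20 mm along the rule, 14 x 14 mm) with a dark thumb screw on top (42 mm above the bench), clamped on the rail along the tester's -y edge; its point faces the pointer's across the rule, 27.5 mm above the bench, 57.5 mm to the -y side of the centre line. Axes as the tester's.
- guard (a joint): Opening angle of the clear guard in rad: 0 shut, resting on its stop over the spring; 1.57 its top upright, the outer face looking to +y; 1.9 fully open, leaning to +y. Starts at 1.45 to 1.85. The hinge is stiff: the guard stays where it is left, does not fall, and must be pushed (about 2 N at its edge) all the way down.
- guard_hinge (a point): Middle of the guard's hinge line, which runs along the tester's x, at tester x -5, y +48, 30 mm above the bench. Does not move. Axes as the tester's.
- guard_edge (a point): Middle of the free upper edge of the guard, a clear channel 140 mm long framed in aluminium strip; shut, its flat top is 72 mm above the bench (42 above the hinge line) and reaches 92 mm from the hinge line to -y to this point. A black knob (18 mm diameter, 14 high) stands on the top, 48 mm towards the gauge from the middle, 22 mm in from this edge; the rest is free to push.
- pickup_mid (a point): Centre of a loose black bass pickup, 105 x 34 x 22 mm. Leave alone.
- tape_mid (a point): Centre of a loose roll of paper tape lying flat, 92 mm diameter, 24 mm high. Leave alone.
- screwdriver_mid (a point): A loose screwdriver, 190 mm long, lying on the bench; this point lies on the bench under its middle. Leave alone.
- tuner_mid (a point): A loose steel tuning machine, 60 x 65 mm, 42 mm high; this point is at the middle of its plate, 12 mm up. Leave alone.
- bottle_mid (a point): A loose white fluted bottle with a black cone cap, 84 mm diameter, 195 mm high, standing. This point is on its axis 70 mm up. Leave alone.
- tin_mid (a point): A loose round open tin of knobs, 92 mm diameter, 28 mm high. Leave alone.
- sanding_block_mid (a point): Centre of a loose wooden sanding block, 150 x 58 x 26 mm. Leave alone.

How it is judged:
By the outcome, as a careful person would: the job done as asked, in the order asked, and still so for the second after the job is handed in, while the arm keeps its last pose, push and grip.
It also fails if it takes over 48 s, if anything falls off the work surface, if the arm or the gripper's body presses on something with over 40 N, if the wrist force passes 120 N, or if a joint passes its speed limit or range.

## Working session

There is one attempt and no reset: what is moved stays moved. The work goes in short steps, Python scripts to look and compute and a tool call to move; the robot and the scene stay as the last step left them, time stands still between calls to the robot, and variables do not carry over. Pictures are saved under pics/ and viewed, at most 10 in all, crops included, and the job is handed in when it is done.

Besides the shell and the picture viewer there is one more tool, called after "Request:" as name([rows], argument=value, ...), one row to a line, values as JSON. carry_out: Moves the arm, as the interface text tells. Its arguments: {"type":"object","properties":{"plan":{"type":"array","items":{"type":"array"}},"force":{"type":"number"}},"required":["plan"]}

```bash
mkdir -p pics
python3 - <<'E'
from workcell import bot, read_camera, camera_info
import cv2,numpy as np
for n in("scene","side"):
    p,d=read_camera(n); cv2.imwrite(f"pics/{n}0.png",p[...,::-1]); np.savez(f"{n}0.npz",p=p,d=d)
    c=camera_info(n); print(n,c["fx"],c["cx"],c["cy"],(-np.array(c["R"]).T@c["t"]).round(3),np.array(c["R"]).round(3).tolist())
print(bot.sense())
E
```

```text
scene 497.88084176652427 259.29064720004493 188.77841223043163 [ 1.143 -0.625  1.001] [[0.71, 0.704, -0.005], [0.493, -0.502, -0.711], [-0.503, 0.503, -0.703]]
side 389.83092195651585 257.16791667570953 191.42672236701156 [0.401 0.722 0.918] [[-0.988, -0.154, 0.004], [-0.123, 0.769, -0.628], [0.094, -0.621, -0.778]]
{'time_s': 0.1, 'joints': array([-1.14899496e+00,  3.20202486e-01,  1.56552601e+00, -2.38649263e-05,
        1.25739319e+00, -1.99855205e-02]), 'qvel': array([ 0.00142636, -0.00265053, -0.00225227,  0.00034587,  0.0010864 ,
        0.00166606]), 'effort': array([ 1.02810198e-03, -4.13331699e+01, -2.32510149e+01,  7.28847622e-02,
        4.22138418e-02, -4.76485479e-05]), 'tool_pos': array([ 0.24566598, -0.51939255,  0.21323103]), 'orientation': array([-3.06379846e+00, -6.88011498e-01,  5.13992702e-04]), 'wrist_force': array([ 0.47142929, -0.4331282 , -0.05897999]), 'torque': array([0.00136917, 0.03589082, 0.02636325]), 'gripper_force': 0.0, 'gripper_width': 0.09134901644111292}
```

View pics/scene0.png

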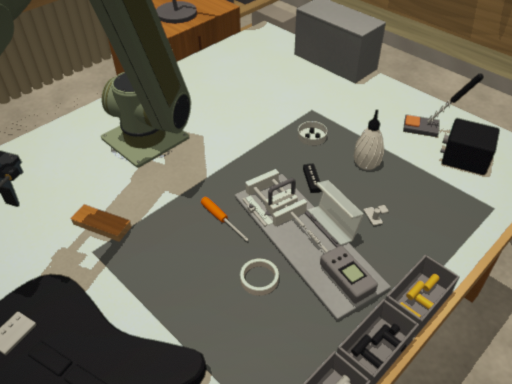

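View pics/side0.png

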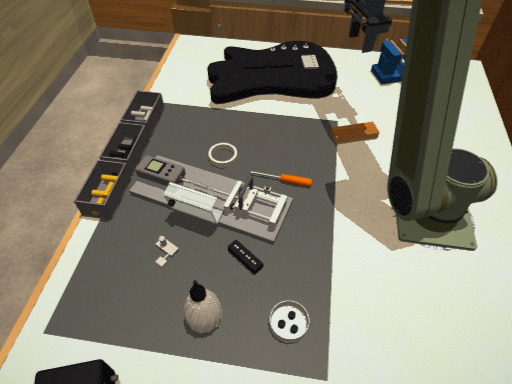

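The scene view shows the tester from about (240,195), the handle end, to (385,290), the gauge end. The guard is open at about (340,210) and the handle is at about (282,188). Next I'll enlarge both views.

Run:
```python
import cv2
a=cv2.imread("pics/scene0.png")[160:320,230:395]; cv2.imwrite("pics/sc.png",cv2.resize(a,None,fx=3.7,fy=3.7,interpolation=2))
a=cv2.imread("pics/side0.png")[145:245,120:300]; cv2.imwrite("pics/si.png",cv2.resize(a,None,fx=4,fy=4,interpolation=2))
```

```text
(no output)
```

View pics/sc.png

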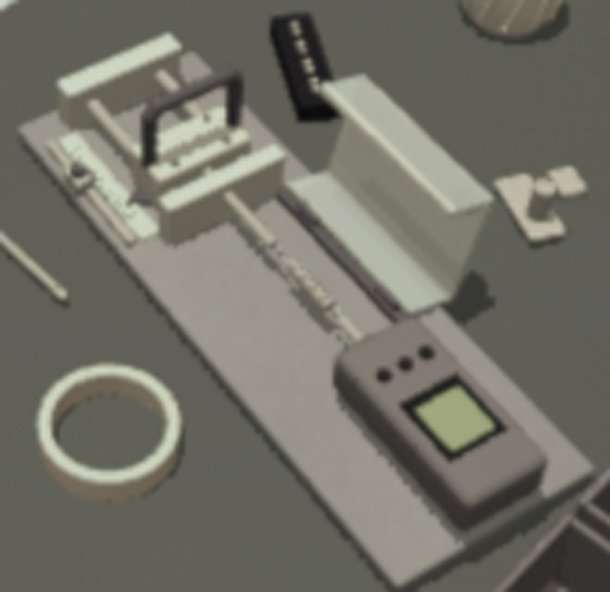

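View pics/si.png

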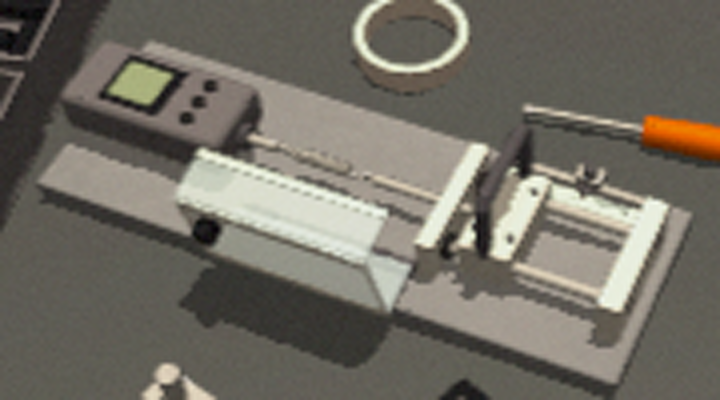

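```bash
cat > h.py <<'E'
import numpy as np
from workcell import camera_info
def ray(cam,px,z,c=None):
    c=c or camera_info(cam);R=np.array(c["R"]);t=np.array(c["t"]);o=-R.T@t
    d=R.T@np.array([(px[0]-c["cx"])/c["fx"],(px[1]-c["cy"])/c["fy"],1]);return o+d*(z-o[2])/d[2]
E
python3 - <<'E'
from h import *
from scipy.optimize import least_squares
sc=lambda u,v:(u/3.7+230-.4,v/3.7+160-.4)
si=lambda u,v:(u/4+120-.4,v/4+145-.4)
L=[("scene",sc(20,130),.02,-.23,-.08),("scene",sc(400,583),.02,.23,-.08),("scene",sc(593,466),.02,.23,.08),
("side",si(690,212),.02,-.23,-.08),("side",si(40,183),.02,.23,.08),("side",si(150,42),.02,.23,-.08),("side",si(618,378),.02,-.23,.08),
("scene",sc(150,107),.11,-.125,-.036),("scene",sc(236,75),.11,-.125,.036)]
W=np.array([ray(c,p,z)[:2] for c,p,z,_,_ in L]);T=np.array([l[3:] for l in L])
def f(q):
    c,s=np.cos(q[2]),np.sin(q[2]);return (T@np.array([[c,s],[-s,c]])+q[:2]-W)
r=least_squares(lambda q:f(q).ravel(),[.5,0,0],loss="soft_l1",f_scale=.003)
print(W.round(3),r.x,(f(r.x)*1000).round(1))
c,s=np.cos(r.x[2]),np.sin(r.x[2]);M=np.array([[c,-s],[s,c]])
for n,p in dict(handle=(-.125,0),hinge=(-.005,.048),edge_shut=(-.005,-.044)).items(): print(n,M@p+r.x[:2])
# index screw in both views
print("screw", [(M.T@(ray(c,p,.042)[:2]-r.x[:2])).round(4) for c,p in(("scene",sc(78,168)),("side",si(592,172)))])
# guard free edge in yz plane: outer top edge ends
o=-np.array(camera_info("side")["R"]).T@camera_info("side")["t"]
for c,ps in(("scene",[sc(362,78),sc(490,195),sc(325,90),sc(450,208)]),("side",[si(200,150),si(388,212),si(180,192),si(365,262)])):
  for p in ps:
    out=[]
    for x in(-.075,.065):
      g=[(M.T@(ray(c,p,z)[:2]-r.x[:2])) for z in(.05,.2)]
      k=(x-g[0][0])/(g[1][0]-g[0][0]);out.append((round(g[0][1]+k*(g[1][1]-g[0][1]),3),round(.05+k*.15,3)))
    print(c,p,out)
np.save("pose.npy",r.x)
E
```

```text
[[ 0.409  0.012]
 [ 0.85  -0.09 ]
 [ 0.885  0.061]
 [ 0.404  0.012]
 [ 0.882  0.061]
 [ 0.848 -0.091]
 [ 0.438  0.161]
 [ 0.524  0.032]
 [ 0.545  0.097]] [ 0.6455282   0.03690318 -0.22879932] [[ -5.3  -1.1]
 [  1.3  -3.2]
 [  2.9   1.2]
 [ -1.1  -1.3]
 [  5.2   1.5]
 [  3.8  -1.9]
 [  1.3   5.5]
 [ -8.1  -1.5]
 [-12.6   3.4]]
handle [0.52378577 0.06525421]
hinge [0.6515453  0.08478631]
edge_shut [ 0.63067893 -0.00481612]
screw [array([-0.1503, -0.0721]), array([-0.1553, -0.0697])]
scene (327.43783783783783, 180.6810810810811) [(np.float64(0.12), np.float64(0.094)), (np.float64(-0.009), np.float64(0.273))]
scene (362.0324324324324, 212.3027027027027) [(np.float64(0.277), np.float64(-0.121)), (np.float64(0.117), np.float64(0.101))]
scene (317.43783783783783, 183.92432432432432) [(np.float64(0.086), np.float64(0.099)), (np.float64(-0.036), np.float64(0.277))]
scene (351.22162162162164, 215.8162162162162) [(np.float64(0.233), np.float64(-0.111)), (np.float64(0.082), np.float64(0.109))]
side (169.6, 182.1) [(np.float64(0.244), np.float64(0.374)), (np.float64(0.082), np.float64(0.134))]
side (216.6, 197.6) [(np.float64(0.087), np.float64(0.142)), (np.float64(-0.143), np.float64(-0.199))]
side (164.6, 192.6) [(np.float64(0.264), np.float64(0.366)), (np.float64(0.111), np.float64(0.124))]
side (210.85, 210.1) [(np.float64(0.122), np.float64(0.132)), (np.float64(-0.094), np.float64(-0.213))]
```

The plate runs from -240 to +220 mm in tester x, so the corners I used were 10 mm off. I'll refit with that corrected.

```bash
cat >> h.py <<'E'
from scipy.optimize import least_squares
sc=lambda u,v:(u/3.7+230-.4,v/3.7+160-.4)
si=lambda u,v:(u/4+120-.4,v/4+145-.4)
E
python3 - <<'E'
from h import *
L=[("scene",sc(20,130),.02,-.24,-.08),("scene",sc(400,583),.02,.22,-.08),("scene",sc(593,466),.02,.22,.08),
("side",si(690,212),.02,-.24,-.08),("side",si(40,183),.02,.22,.08),("side",si(150,42),.02,.22,-.08),("side",si(618,378),.02,-.24,.08),
("scene",sc(150,107),.11,-.125,-.036),("scene",sc(236,75),.11,-.125,.036)]
W=np.array([ray(c,p,z)[:2] for c,p,z,_,_ in L]);T=np.array([l[3:] for l in L])
def f(q):
    c,s=np.cos(q[2]),np.sin(q[2]);return (T@np.array([[c,s],[-s,c]])+q[:2]-W)
r=least_squares(lambda q:f(q).ravel(),[.5,0,0],loss="soft_l1",f_scale=.003)
print(r.x,(f(r.x)*1000).round(1).tolist())
c,s=np.cos(r.x[2]),np.sin(r.x[2]);M=np.array([[c,-s],[s,c]])
for n,p in dict(handle=(-.125,0),hinge=(-.005,.048),edge_shut=(-.005,-.044)).items(): print(n,M@p+r.x[:2])
print("screw", [(M.T@(ray(c,p,.042)[:2]-r.x[:2])).round(4) for c,p in(("scene",sc(78,168)),("side",si(592,172)))])
for c,ps in(("scene",[sc(362,78),sc(490,195),sc(325,90),sc(450,208)]),("side",[si(200,150),si(388,212),si(180,192),si(365,262)])):
  for p,x in zip(ps,(-.075,.065)*2 if c=="scene" else (.065,-.075)*2):
      g=[(M.T@(ray(c,p,z)[:2]-r.x[:2])) for z in(.05,.2)]
      k=(x-g[0][0])/(g[1][0]-g[0][0]);print(c,x,np.round([g[0][1]+k*(g[1][1]-g[0][1]),.05+k*.15],3))
np.save("pose.npy",r.x)
E
```

```text
[ 0.65416831  0.03504106 -0.22945965] [[-6.4, -0.5], [0.1, -3.0], [1.8, 1.5], [-2.2, -0.7], [4.2, 1.8], [2.6, -1.6], [0.2, 6.0], [0.6, -3.3], [-3.9, 1.6]]
handle [0.53244463 0.06347248]
hinge [0.66021703 0.08292021]
edge_shut [ 0.6392915  -0.00666842]
screw [array([-0.1591, -0.0723]), array([-0.1641, -0.0699])]
scene -0.075 [0.111 0.105]
scene 0.065 [0.107 0.115]
scene -0.075 [0.079 0.11 ]
scene 0.065 [0.072 0.123]
side 0.065 [0.072 0.119]
side -0.075 [0.072 0.12 ]
side 0.065 [0.101 0.109]
side -0.075 [0.108 0.11 ]
```

```bash
cat >> h.py <<'E'
q=np.load("pose.npy");c_,s_=np.cos(q[2]),np.sin(q[2]);M=np.array([[c_,-s_],[s_,c_]])
def t2w(x,y,z): return np.r_[M@[x,y]+q[:2],z]
def w2t(p): return np.r_[M.T@(np.array(p[:2])-q[:2]),p[2:]]
E
python3 - <<'E'
from h import *
from workcell import bot
from scipy.spatial.transform import Rotation as Ro
s=bot.sense();R=Ro.from_rotvec(s["orientation"]).as_matrix();print(R.round(3))
yaw=np.arctan2(R[1,1],R[0,1]);d=(q[2]-yaw+np.pi/2)%np.pi-np.pi/2;print("yaw",yaw,"turn",d,"frac",d/(np.pi/2))
print("bottle base", w2t(ray("scene",(370,165),0.0)),ray("scene",(370,165),0.0), "cap",w2t(ray("scene",(376,112),.195)))
p=t2w(-.005,.137,.23);print(p,(p-s["tool_pos"])/.5)
def C(th,d=.015):
    a,b=-(.092-d),.042; return .048+a*np.cos(th)+b*np.sin(th), .03-a*np.sin(th)+b*np.cos(th)
for th in np.arange(1.8,-.01,-.1):
    y,z=C(th); 
    if th>1.57: y,_=C(th,0)
    print(round(th,2),round(y+.016,4),round(z,4),t2w(-.005,y+.016,z).round(4))
E
```

```text
[[ 0.904  0.428 -0.001]
 [ 0.428 -0.904  0.001]
 [ 0.    -0.002 -1.   ]]
yaw -1.129002056912231 turn 0.8995424074195428 frac 0.5726664826464155
bottle base [-0.14302419  0.3363706   0.        ] [0.59140082 0.39512625 0.        ] cap [-0.14904601  0.32436161  0.195     ]
[0.6804602  0.16958747 0.23      ] [0.86958844 1.37796003 0.03353793]
1.8 0.1258 0.0954 [0.6779 0.1587 0.0954]
1.7 0.1175 0.1009 [0.676  0.1506 0.1009]
1.6 0.1087 0.1057 [0.674  0.142  0.1057]
1.5 0.1004 0.1098 [0.6721 0.134  0.1098]
1.4 0.0923 0.113 [0.6703 0.1261 0.113 ]
1.3 0.0839 0.1154 [0.6684 0.1179 0.1154]
1.2 0.0752 0.117 [0.6664 0.1095 0.117 ]
1.1 0.0665 0.1177 [0.6644 0.1009 0.1177]
1.0 0.0577 0.1175 [0.6624 0.0924 0.1175]
0.9 0.049 0.1164 [0.6605 0.0839 0.1164]
0.8 0.0405 0.1145 [0.6585 0.0756 0.1145]
0.7 0.0322 0.1117 [0.6566 0.0675 0.1117]
0.6 0.0242 0.1081 [0.6548 0.0597 0.1081]
0.5 0.0166 0.1038 [0.6531 0.0523 0.1038]
0.4 0.0094 0.0987 [0.6514 0.0454 0.0987]
0.3 0.0029 0.0929 [0.6499 0.039  0.0929]
0.2 -0.0031 0.0865 [0.6486 0.0331 0.0865]
0.1 -0.0084 0.0795 [0.6474 0.028  0.0795]
-0.0 -0.013 0.072 [0.6463 0.0235 0.072 ]
```

Request:
carry_out([
  [[0.55, 0.98, 0.24], [0, 0, 0.573], -1],
  [[0.55, 0.98, 0.24], [0, 0, 0.573], -1],
  [[0.55, 0.98, 0.24], [0, 0, 0.573], -1],
  [[0.55, 0.98, 0.24], [0, 0, 0.573], -1],
  [[0.55, 0.98, 0.24], [0, 0, 0.573], -1],
  [[0.55, 0.98, 0.24], [0, 0, 0.573], -1],
  [[0.55, 0.98, 0.24], [0, 0, 0.573], -1],
  [[0.55, 0.98, 0.24], [0, 0, 0.573], -1],
  [[0.55, 0.98, 0.24], [0, 0, 0.573], -1],
  [[0.55, 0.98, 0.24], [0, 0, 0.573], -1],
  [[0.55, 0.98, 0.24], [0, 0, 0.573], -1],
  [[0.55, 0.98, 0.24], [0, 0, 0.573], -1],
  [[0.55, 0.98, 0.24], [0, 0, 0.573], -1],
  [[0.55, 0.98, 0.24], [0, 0, 0.573], -1],
])

```text
time_s: 1.5
tool_pos: [0.5205, -0.0298, 0.3334]
orientation: [-2.459, -1.954, 0.003]
wrist_force: [-0.3, -0.2, 0.1]
gripper_width: 0.0002
gripper_force: 0.0
```

Run:
```python
from h import *
from workcell import bot, read_camera
import cv2
s=bot.sense();c=camera_info("wrist");p,d=read_camera("wrist");cv2.imwrite("pics/w1.png",p[...,::-1])
np.savez("w1.npz",R=c["R"],t=c["t"],k=[c["fx"],c["fy"],c["cx"],c["cy"]],d=d)
print(s["time_s"],s["tool_pos"],s["joints"],s["wrist_force"])
R=np.array(c["R"]);t=np.array(c["t"])
for n,P in dict(handle=(-.125,0,.11),ptr=(-.125,-.0555,.0275),idx36=(-.161,-.0575,.0275),c=(-.24,-.08,.02)).items():
    v=R@t2w(*P)+t;print(n,c["fx"]*v[0]/v[2]+c["cx"],c["fy"]*v[1]/v[2]+c["cy"])
```

```text
1.5 [ 0.52048074 -0.029815    0.33336427] [-7.87458007e-02  1.82385138e-01  1.45588652e+00 -8.33834352e-04
  1.50474171e+00  1.49142136e-01] [-0.29672775 -0.15795713  0.13473609]
handle 248.30415628435875 88.76018863396439
ptr 249.92855506588393 131.10831450486057
idx36 224.7449552782705 132.4947588584803
c 171.96108445975375 147.40731614875938
```

View pics/w1.png

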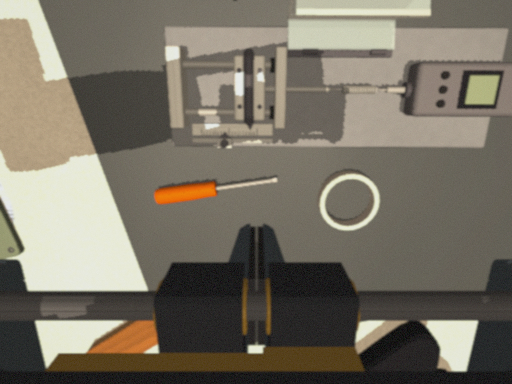

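The wrist view matches the fit: handle bar at column 249 against 248 predicted, and plate corner at (173,147) against (172,147). The index screw is at (224,143). Next I go to the +y side of the guard.

Request:
carry_out([
  [[0.32, 0.4, -0.14], [0, 0, 0], -1],
  [[0.32, 0.4, -0.14], [0, 0, 0], -1],
  [[0.32, 0.4, -0.14], [0, 0, 0], -1],
  [[0.32, 0.4, -0.14], [0, 0, 0], -1],
  [[0.32, 0.4, -0.14], [0, 0, 0], -1],
  [[0.32, 0.4, -0.14], [0, 0, 0], -1],
  [[0.32, 0.4, -0.14], [0, 0, 0], -1],
  [[0.32, 0.4, -0.21], [0, 0, 0], -1],
  [[0.32, 0.4, -0.28], [0, 0, 0], -1],
  [[0.32, 0.4, -0.35], [0, 0, 0], -1],
  [[0.32, 0.4, -0.42], [0, 0, 0], -1],
  [[0.32, 0.4, -0.476], [0, 0, 0], -1],
  [[0.32, 0.4, -0.476], [0, 0, 0], -1],
  [[0.32, 0.4, -0.476], [0, 0, 0], -1],
])

```text
time_s: 2.95
tool_pos: [0.681, 0.1684, 0.0976]
orientation: [2.462, 1.95, 0.001]
wrist_force: [-0.5, 0.0, 0.7]
gripper_width: 0.0004
gripper_force: 0.0
```

Request:
carry_out([
  [[-0.005, -0.022, 0], [0, 0, 0], -1],
  [[-0.009, -0.038, 0.011], [0, 0, 0], -1],
  [[-0.013, -0.055, 0.021], [0, 0, 0], -1],
  [[-0.017, -0.071, 0.029], [0, 0, 0], -1],
  [[-0.02, -0.087, 0.035], [0, 0, 0], -1],
  [[-0.024, -0.104, 0.04], [0, 0, 0], -1],
  [[-0.028, -0.12, 0.043], [0, 0, 0], -1],
  [[-0.032, -0.138, 0.045], [0, 0, 0], -1],
  [[-0.036, -0.155, 0.044], [0, 0, 0], -1],
  [[-0.04, -0.172, 0.042], [0, 0, 0], -1],
  [[-0.044, -0.188, 0.038], [0, 0, 0], -1],
  [[-0.048, -0.204, 0.033], [0, 0, 0], -1],
  [[-0.051, -0.22, 0.025], [0, 0, 0], -1],
  [[-0.055, -0.235, 0.017], [0, 0, 0], -1],
  [[-0.058, -0.249, 0.007], [0, 0, 0], -1],
  [[-0.061, -0.261, -0.005], [0, 0, 0], -1],
  [[-0.061, -0.261, -0.005], [0, 0, 0], -1],
])

```text
time_s: 4.65
tool_pos: [0.6492, 0.0386, 0.0921]
orientation: [-2.46, -1.952, 0.004]
wrist_force: [0.0, -0.1, 0.1]
gripper_width: 0.0004
gripper_force: 0.0
```

Run:
```python
from h import *
from workcell import bot, read_camera
import cv2
s=bot.sense();p,d=read_camera("side");cv2.imwrite("pics/s2.png",cv2.resize(p[130:250,110:310,::-1],None,fx=3.5,fy=3.5,interpolation=2))
print(w2t(s["tool_pos"]))
```

```text
[-0.00563839  0.00231288  0.09207046]
```

View pics/s2.png

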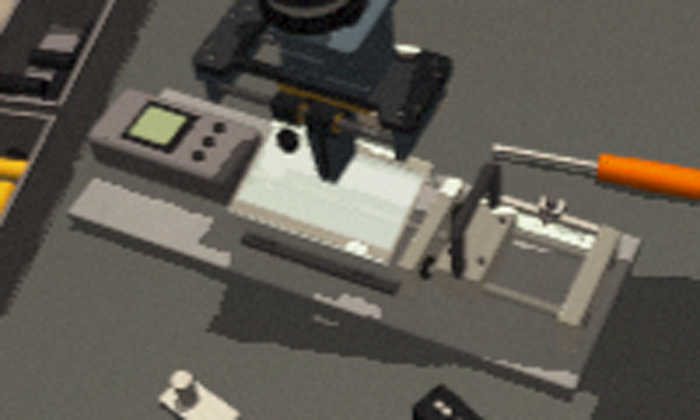

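The guard is down nearly to shut, with the finger over its top. I'll press it the rest of the way home.

Request:
carry_out([
  [[-0.002, -0.012, -0.013], [0, 0, 0], -1],
  [[-0.005, -0.022, -0.027], [0, 0, 0], -1],
  [[-0.006, -0.027, -0.034], [0, 0, 0], -1],
  [[-0.007, -0.031, -0.04], [0, 0, 0], -1],
  [[-0.007, -0.031, -0.042], [0, 0, 0], -1],
  [[-0.007, -0.031, -0.044], [0, 0, 0], -1],
  [[-0.007, -0.031, -0.044], [0, 0, 0], -1],
])

```text
time_s: 5.4
tool_pos: [0.6465, 0.0236, 0.0723]
orientation: [2.46, 1.953, -0.002]
wrist_force: [-2.5, -2.1, 4.9]
gripper_width: 0.0001
gripper_force: 2.4
```

Request:
carry_out([
  [[0, 0, -0.002], [0, 0, 0], -1],
  [[0, 0, -0.004], [0, 0, 0], -1],
  [[0, 0, -0.004], [0, 0, 0], -1],
  [[0, 0, -0.004], [0, 0, 0], -1],
])

```text
time_s: 5.8
tool_pos: [0.6465, 0.0236, 0.0722]
orientation: [2.459, 1.953, -0.0]
wrist_force: [-4.9, -3.4, 14.2]
gripper_width: 0.0006
gripper_force: 6.8
```

The guard is on a solid stop: the top stays at z 72 mm under 14 N, which matches the shut height. I'll lift off, then look closely at the pointer and index.

Request:
carry_out([
  [[0, 0, 0.05], [0, 0, 0], -1],
  [[0, 0, 0.15], [0, 0, 0], -1],
  [[0, 0, 0.25], [0, 0, 0], -1],
  [[-0.08, -0.04, 0.3], [0, 0, 0], -0.1],
  [[-0.16, -0.08, 0.3], [0, 0, 0], -0.1],
  [[-0.24, -0.12, 0.3], [0, 0, 0], -0.1],
  [[-0.322, -0.165, 0.3], [0, 0, 0], -0.1],
  [[-0.322, -0.165, 0.3], [0, 0, 0], -0.1],
  [[-0.322, -0.165, 0.3], [0, 0, 0], -0.1],
  [[-0.322, -0.165, 0.3], [0, 0, 0], -0.1],
])

```text
time_s: 6.8
tool_pos: [0.4871, -0.058, 0.2198]
orientation: [2.46, 1.953, 0.002]
wrist_force: [0.4, 0.5, 0.5]
gripper_width: 0.0411
gripper_force: 0.0
```

Run:
```python
from h import *
from workcell import bot, read_camera
import cv2
s=bot.sense();c=camera_info("wrist");p,d=read_camera("wrist");cv2.imwrite("pics/w3.png",p[...,::-1])
R=np.array(c["R"]);t=np.array(c["t"])
for n,P in dict(handle=(-.125,0,.11),ptr=(-.125,-.0555,.0275),idx36=(-.161,-.0575,.0275),c=(-.24,-.08,.02),guard=(-.075,-.044,.072),gr=(-.005,-.044,.072)).items():
    v=R@t2w(*P)+t;print(n,c["fx"]*v[0]/v[2]+c["cx"],c["fy"]*v[1]/v[2]+c["cy"])
x0,y0,k=150,60,4
cv2.imwrite("pics/w3c.png",cv2.resize(p[60:200,160:330,::-1],None,fx=4,fy=4,interpolation=2))
import pickle;pickle.dump((c,p,d),open("w3.pkl","wb"))
print(s["tool_pos"])
```

```text
handle 277.5917636865318 38.00366277151204
ptr 271.59395638280466 108.6679331271831
idx36 237.84061745629594 110.59627981489506
c 167.28672495903976 131.30184444026787
guard 328.0018238638452 97.4255267673745
gr 403.5372314152107 97.46303170953543
[ 0.48712032 -0.05799194  0.21978503]
```

View pics/w3c.png

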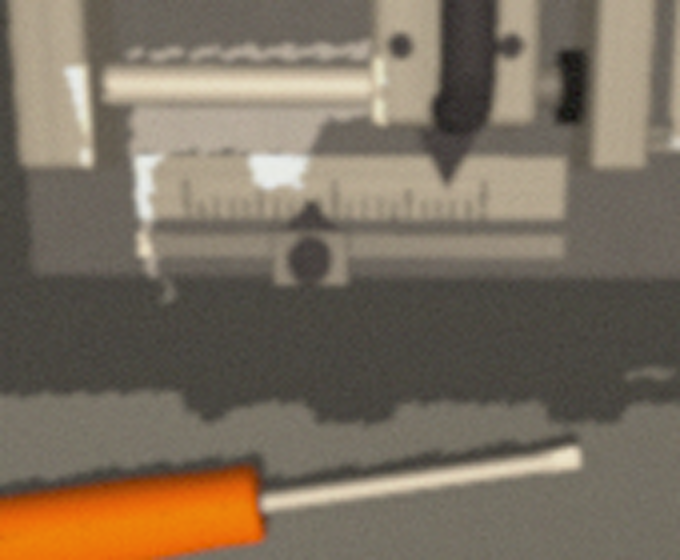

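Pointer tip is at crop (447,183) and index tip at (311,203), i.e. 34 px apart. At 0.94 px/mm the index is at about 36.2 mm. Next I grasp the bow handle.

Request:
carry_out([
  [[0.05, 0.12, 0], [0, 0, 0], -0.1],
  [[0.094, 0.245, 0], [0, 0, 0], -0.1],
  [[0.094, 0.245, 0], [0, 0, 0], -0.1],
  [[0.094, 0.245, 0], [0, 0, 0], -0.1],
  [[0.094, 0.245, 0], [0, 0, 0], -0.1],
  [[0.094, 0.245, -0.06], [0, 0, 0], -0.1],
  [[0.094, 0.245, -0.12], [0, 0, 0], -0.1],
  [[0.094, 0.245, -0.18], [0, 0, 0], -0.1],
  [[0.094, 0.245, -0.22], [0, 0, 0], -0.1],
  [[0.094, 0.245, -0.258], [0, 0, 0], -0.1],
  [[0.094, 0.245, -0.258], [0, 0, 0], -0.1],
  [[0.094, 0.245, -0.258], [0, 0, 0], -0.1],
])

```text
time_s: 8.05
tool_pos: [0.5331, 0.0635, 0.0907]
orientation: [2.461, 1.952, -0.0]
wrist_force: [0.1, 0.6, 0.2]
gripper_width: 0.0411
gripper_force: 0.0
```

Request:
carry_out([
  [[0, 0, 0], [0, 0, 0], -0.6],
  [[0, 0, 0], [0, 0, 0], -0.8],
  [[0, 0, 0], [0, 0, 0], -1],
  [[0, 0, 0], [0, 0, 0], -1],
  [[0, 0, 0], [0, 0, 0], -1],
  [[0, 0, 0], [0, 0, 0], -1],
], force=40)

```text
time_s: 8.65
tool_pos: [0.5327, 0.0643, 0.091]
orientation: [-2.461, -1.953, -0.0]
wrist_force: [-2.8, -0.2, 4.7]
gripper_width: 0.011
gripper_force: 40.0
```

Request:
carry_out([
  [[-0.006, 0.0015, 0], [0, 0, 0], -1],
  [[-0.012, 0.003, 0], [0, 0, 0], -1],
  [[-0.018, 0.004, 0], [0, 0, 0], -1],
  [[-0.024, 0.0055, 0], [0, 0, 0], -1],
  [[-0.03, 0.007, 0], [0, 0, 0], -1],
  [[-0.036, 0.0085, 0], [0, 0, 0], -1],
  [[-0.042, 0.01, 0], [0, 0, 0], -1],
  [[-0.048, 0.011, 0], [0, 0, 0], -1],
  [[-0.054, 0.0125, 0], [0, 0, 0], -1],
  [[-0.059, 0.0138, 0], [0, 0, 0], -1],
  [[-0.0625, 0.0146, 0], [0, 0, 0], -1],
  [[-0.0625, 0.0146, 0], [0, 0, 0], -1],
  [[-0.0625, 0.0146, 0], [0, 0, 0], -1],
])

```text
time_s: 9.95
tool_pos: [0.5071, 0.0705, 0.0911]
orientation: [2.453, 1.949, 0.013]
wrist_force: [10.3, -5.4, -5.2]
gripper_width: 0.011
gripper_force: 40.0
```

Run:
```python
from h import *
from workcell import bot, read_camera
import cv2
s=bot.sense();print(w2t(s["tool_pos"]),s["wrist_force"],s["gripper_force"])
im=[]
for n,(P) in dict(scene=(-.15,-.05,.03),wrist=(-.15,-.057,.03)).items():
    c=camera_info(n);p,d=read_camera(n);R=np.array(c["R"]);v=R@t2w(*P)+np.array(c["t"]);u=c["fx"]*v[0]/v[2]+c["cx"];w=c["fy"]*v[1]/v[2]+c["cy"]
    print(n,u,w);u,w=int(np.clip(u,40,472)),int(np.clip(w,40,344));im.append(cv2.resize(p[w-40:w+40,u-40:u+40,::-1],None,fx=5,fy=5,interpolation=2));print(u-40,w-40)
    for nm,x in(("ptr",-.157),("idx",-.161)):
        v=R@t2w(x,-.0555,.0275)+np.array(c["t"]);print(nm,(c["fx"]*v[0]/v[2]+c["cx"]-u+40)*5,(c["fy"]*v[1]/v[2]+c["cy"]-w+40)*5)
cv2.imwrite("pics/p4.png",np.hstack(im))
```

```text
[-0.15130736  0.00104285  0.09106553] [10.32600935 -5.37421429 -5.17966205] 40.001261830329895
scene 259.6520032689952 206.94746258743658
219 166
ptr 187.66597124400818 203.89703500774033
idx 183.73856892070776 199.31733127173288
wrist 257.04009580345866 283.5869480192886
217 243
ptr 156.70862352849298 186.64218769282286
idx 131.96298624834043 186.77414382930237
```

View pics/p4.png

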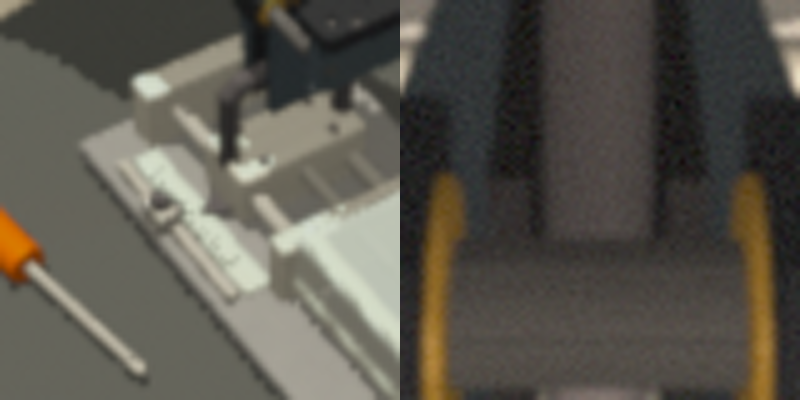

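The tool displacement gives a travel of about 25.7 mm, lagging the command by about 6 mm under the spring load. The index is still at crop (160,205), which means it hasn't moved. I'll pull on to about 35 mm.

Request:
carry_out([
  [[-0.005, 0.0012, 0], [0, 0, 0], -1],
  [[-0.01, 0.0023, 0], [0, 0, 0], -1],
  [[-0.015, 0.0035, 0], [0, 0, 0], -1],
  [[-0.018, 0.0042, 0], [0, 0, 0], -1],
  [[-0.0205, 0.0048, 0], [0, 0, 0], -1],
  [[-0.0205, 0.0048, 0], [0, 0, 0], -1],
  [[-0.0205, 0.0048, 0], [0, 0, 0], -1],
  [[-0.0205, 0.0048, 0], [0, 0, 0], -1],
])

```text
time_s: 10.85
tool_pos: [0.4981, 0.0726, 0.0911]
orientation: [2.451, 1.948, 0.016]
wrist_force: [14.6, -6.8, -8.0]
gripper_width: 0.0108
gripper_force: 40.0
```

Run:
```python
from h import *
from workcell import bot
s=bot.sense();a=w2t(s["tool_pos"])-w2t([.5327,.0643,.091]);print(a*1000,s["wrist_force"],s["orientation"],s["qvel"].round(4))
```

```text
[-35.60664811   0.22997695   0.06255392] [14.61955603 -6.81664792 -8.00817903] [2.45094179 1.94805719 0.01564769] [ 0.0009  0.0005 -0.0012  0.0001 -0.0002  0.0009]
```

Run:
```python
from h import *
from workcell import read_camera
import cv2
im=[]
for n in("scene","side"):
    c=camera_info(n);p=np.mean([read_camera(n)[0].astype(float) for _ in range(6)],0).astype(np.uint8)
    f=lambda P:(lambda v:np.array([c["fx"]*v[0]/v[2]+c["cx"],c["fy"]*v[1]/v[2]+c["cy"]]))(np.array(c["R"])@t2w(*P)+np.array(c["t"]))
    o=np.round(f((-.161,-.057,.0275))).astype(int)-20
    im.append(cv2.resize(p[o[1]:o[1]+40,o[0]:o[0]+40,::-1],None,fx=10,fy=10,interpolation=2))
    print(n,[(k,((f(P)-o+.5)*10).round()) for k,P in dict(ptr36=(-.161,-.0555,.0275),idx36=(-.1612,-.0575,.0275),screw=(-.1612,-.0705,.042),ptrbase36=(-.161,-.04,.0275),ptr30=(-.155,-.0555,.0275)).items()])
cv2.imwrite("pics/p5.png",np.hstack(im))
```

```text
scene [('ptr36', array([212., 204.])), ('idx36', array([206., 206.])), ('screw', array([164., 188.])), ('ptrbase36', array([261., 181.])), ('ptr30', array([224., 217.]))]
side [('ptr36', array([202., 205.])), ('idx36', array([205., 200.])), ('screw', array([222., 137.])), ('ptrbase36', array([183., 244.])), ('ptr30', array([183., 199.]))]
```

View pics/p5.png

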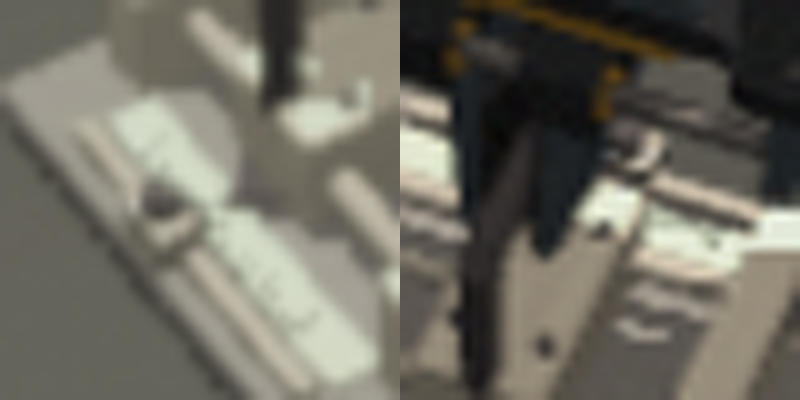

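In the scene crop the pointer band runs from (270,190) to (210,210) and meets the index at (190,205), so they are level. I'll make one small nudge of about 0.3 mm, then hold and hand in.

Request:
carry_out([
  [[-0.0008, 0.0002, 0], [0, 0, 0], -1],
  [[-0.0008, 0.0002, 0], [0, 0, 0], -1],
  [[-0.0008, 0.0002, 0], [0, 0, 0], -1],
  [[-0.0008, 0.0002, 0], [0, 0, 0], -1],
  [[-0.0008, 0.0002, 0], [0, 0, 0], -1],
])

```text
time_s: 11.95
tool_pos: [0.498, 0.0726, 0.0911]
orientation: [2.451, 1.948, 0.016]
wrist_force: [14.9, -6.6, -8.6]
gripper_width: 0.0111
gripper_force: 40.0
```

Run:
```python
from h import *
from workcell import bot,hand_in
s=bot.sense();a=w2t(s["tool_pos"])-w2t([.5327,.0643,.091]);print(a*1000,s["gripper_force"],s["time_s"])
if -37<a[0]*1000<-35.3: print(hand_in())
```

```text
[-35.71652064   0.21030336   0.08304995] 40.00132620334625 11.95
the job is handed in; nothing more can be done
None
```

I swung the guard fully shut, pulled the carriage about 36 mm to bring its pointer level with the index (measured at about 36.2 mm), and handed in at 11.95 s with the handle still gripped; no verdict came back.

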